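Sort solid from hollow posts on the optics bench

ROBOT

A 6-joint arm with a two-finger parallel gripper is mounted at the origin on the work surface. World frame = base frame: x ahead of the robot, y to its left, z up, the work surface at z = 0. Lengths are in mm, angles in rad, forces in N, time in s.
With the tool pointing down it reaches from about 325 to 1000 mm from the base axis. Payload 5.1 kg.
Tool frame: the origin (TCP) lies where the fingers leave the gripper's body, on its centre line; the fingertips stand env.tcp_to_tips ahead of it and the grasp point (between the pads) lies 54 mm ahead of it (env.tcp_to_tips is the distance from the TCP to the fingertips, in mm); z points along the fingers, y is the line along which they close (so a half turn about z gives the same grasp; the last joint's range is limited). The gripper opens to 85 mm and grips with 20 to 120 N. Pads are 22 mm wide; open, the fingers measure 114 mm over their backs; the gripper's body (76 mm by 85 mm) begins 54 mm behind the grasp point. The pads swing forward as they close: fully open they stand 13 mm farther back than shut.
Start: joints at [-1.326, 0.124, 1.65, -0, 1.367, -0.083], TCP at [209.242, -615.389, 303.922] pointing down, gripper open.
Joint ranges: [-2.61, 2.61], [-1.02, 2.33], [0.03, 2.71], [-1.35, 4.49], [0.32, 2.68], [-2.91, 2.91]. Speed limits (rad/s): [2.57, 2.57, 3.14, 3.14, 3.14, 3.14].

INTERFACE

Orientations are given as a rotation vector (axis times angle).
In Python, from plant import env, vision gives the robot as it stands.
- The arm moves only by the shell command python3 -m crank 'ROWS' [FORCE]. ROWS is JSON, a list of rows, each a list of 5 numbers: the shift along the tool's x, y, z as a fraction of full scale, then the turn about the tool's z as a fraction of full scale, then the finger opening in mm, from 0 to 85.4. A call has 1 to 20 rows; each row shifts and turns the commanded pose from where the row before left it, along the tool's axes as they then stand; what a row does not reach is not made up. Full scale, the value 1, is 0.2 m for a shift and 90 degrees for a turn. A row lasts 1/8 s, in which the tool goes at most 62.5 mm and 10.7 degrees, less where a joint would pass 70% of its speed; a pose out of reach is approached as far as the arm can. A call with a number of a shift or a turn outside -1 to 1 is refused whole. A call with a gripper value outside its range is refused whole. The fingers move at their own pace and stop on an object; FORCE is the grip in N (left out, the last holds). Time passes only in rows, so rows that do not move let the fingers close. It gives the time, the measured TCP pose, the force, the opening and the grip force at its end, in the units of the state.
- env.get_state(): the state, without advancing time (a new reading comes with each control period).
- vision.capture(name): name is "scene" or "top" or "wrist"; returns the picture (384x512x3 uint8, red, green, blue); there is no depth.
- vision.camera_model(name): a dict with "fx", "fy", "cx", "cy" (pixels), "k1" (the pictures are not rectified: a ray, as slopes to the right and down, at radius r is drawn at 1 + k1 r^2 times it, then the intrinsics apply), "origin" and "rotation" of the camera in the world. Camera axes: x right, y down, z forward; pixel columns grow to the right and rows downward; lengths in mm; the calibration is good to about 2 mm. A picture is of the moment at which its call begins: read the wrist's pose just before it. camera_model takes no time and is no camera call; for the wrist camera it gives the pose at the moment of the call.
- env.sign_off(): hands the job in; it is judged then, once.
The state is a dict: "time_s": time; "q": joint angles; "joint_vel": joint speeds; "tau": joint torques, N m; "tool_pos": TCP position; "ee_rot": TCP orientation; "ft_force": force on the tool from outside, world axes, zero at the start; "ft_torque": the same for the moment, N m; "width": opening from 0.0 (shut) to 1.0 (fully open); "finger_force": force on a finger pad.
Only numpy, scipy, OpenCV 4.12 (cv2) and the standard library are available. Lean on these libraries where they do the work, as an engineer would, in place of code of your own. Each camera call takes 0.05 s, during which the arm holds its last target. There are 200 camera calls.

TASK

The two steel posts standing on the black optics board look alike, but one is solid and the other hollow: lift to feel which is the heavy one. Stand the solid post upright in the blue tray and the hollow post upright in the white tray, setting them down without dropping or toppling them.

Things in the scene. Friction and masses are not known exactly. Their poses are not given: they have to be found in the camera images.
- post_1_center (a point): one of two identical-looking capped round steel posts, 38 mm diameter, 80 mm tall, a thin dark ring near each end, standing upright on the black board. One is solid (0.55 to 0.78 kg), the other hollow (0.17 kg); which is which varies and cannot be seen. Point: its centre, 40 mm above its foot; z: its axis. A grip of 40 N or more across the diameter holds it
- post_2_center (a point): the other of the two identical-looking capped round steel posts, 38 mm diameter, 80 mm tall, a thin dark ring near each end, standing upright on the black board. One is solid (0.55 to 0.78 kg), the other hollow (0.17 kg); which is which varies and cannot be seen. Point: its centre, 40 mm above its foot; z: its axis. A grip of 40 N or more across the diameter holds it
- tray_blue: square open tray of blue plastic, 140 x 140 mm outside and 130 x 130 mm inside, walls 5 mm thick and 20 mm high, floor 5 mm thick, fixed to the table; the origin is at the centre of its underside, on the work surface; x and y run along its sides. The solid (heavy) post belongs here
- tray_white: square open tray of white plastic, 140 x 140 mm outside and 130 x 130 mm inside, walls 5 mm thick and 20 mm high, floor 5 mm thick, fixed to the table; the origin is at the centre of its underside, on the work surface; x and y run along its sides. The hollow (light) post belongs here
Not all that is in view belongs to the job. Leave any orange look-alike of the part that bears post_1_center alone. Leave any purple look-alike of the part that bears post_2_center alone.

How it is judged:
By the outcome, as a careful person would: the job done as asked, in the order asked, and still so for the second after the job is handed in, with the robot touching nothing.
It also fails if it takes over 56 s, if anything falls off the work surface, if the arm or the gripper's body presses on something with over 40 N, if the wrist force passes 120 N, or if a joint passes its speed limit or range.

## Working session

There is one attempt and no reset: what is moved stays moved. The work goes in short steps, Python scripts to look and compute and a shell command to move; the robot and the scene stay as the last step left them, time stands still between calls to the robot, and variables do not carry over. Pictures are saved under pics/ and viewed, at most 10 in all, crops included, and the job is handed in when it is done.

```bash
mkdir -p pics; ls
python3 - <<'E'
from plant import env, vision
import cv2
print(env.get_state(), env.tcp_to_tips)
for n in ("top","scene"):
    im=vision.capture(n); cv2.imwrite(f"pics/{n}0.png",im[:,:,::-1]); print(n,vision.camera_model(n))
E
```

```text
pics
{'time_s': 0.0, 'q': array([-1.32559844e+00,  1.24503265e-01,  1.65166694e+00, -1.97831473e-06,
        1.36747854e+00, -8.26302170e-02]), 'joint_vel': array([-1.73148746e-04, -9.38689881e-04, -3.50040885e-04,  9.37202124e-05,
       -7.06852223e-04,  6.08371337e-04]), 'tau': array([ 6.81451293e-04, -4.23613000e+01, -3.65453553e+01,  1.21120356e-04,
        6.91338806e-03, -9.18922325e-06]), 'tool_pos': array([ 209.13503027, -614.95816232,  302.65821732]), 'ee_rot': array([-3.09746140e+00, -5.12314587e-01,  2.65092923e-04]), 'ft_force': array([ 0.37697861,  0.08260328, -0.04129304]), 'ft_torque': array([-0.04536378, -0.03438818,  0.05353234]), 'finger_force': 0.0, 'width': 1.0002159018237975} 72.6
top {'fx': 392.36841431415996, 'fy': 392.36841431415996, 'cx': 254.56958343488245, 'cy': 190.46122072527513, 'k1': -0.08434971020538141, 'origin': array([459.56166431,   6.83415985, 986.01366907]), 'rotation': array([-2.18747209,  2.16625988, -0.09789752])}
scene {'fx': 430.45920120579086, 'fy': 430.45920120579086, 'cx': 259.37166366078355, 'cy': 187.75355478618863, 'k1': -0.0425131017802944, 'origin': array([ 931.81852068, -368.14996495,  784.38842404]), 'rotation': array([-2.33636092, -1.03680749,  0.33887408])}
```

View pics/top0.png

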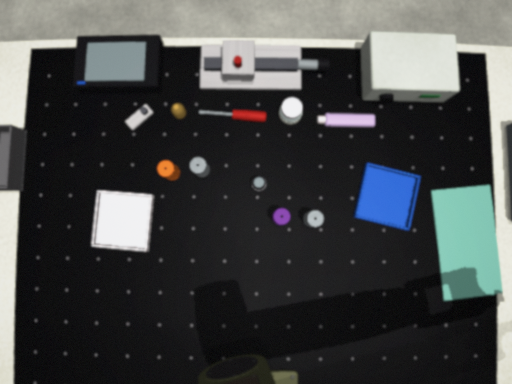

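View pics/scene0.png

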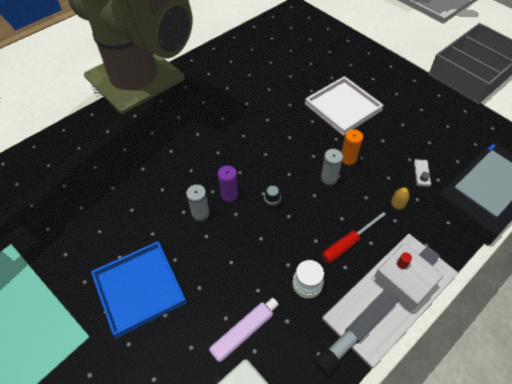

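The top view shows grey posts at (198,166) beside the orange decoy, and at (315,218) beside the purple one. The blue tray is at (388,196) and the white tray at (123,221). In the scene view the posts' caps are at about (333,155) and (197,189).

```bash
cat > h.py <<'E'
import numpy as np, cv2
from scipy.spatial.transform import Rotation as R
from plant import env, vision
def ray(m,uv):
    K=np.array([[m['fx'],0,m['cx']],[0,m['fy'],m['cy']],[0,0,1.]])
    d=(np.array(uv,float)-[m['cx'],m['cy']])/m['fx']
    s=d.copy()
    for _ in range(20): s=d/(1+m['k1']*(s@s))
    return m['origin'], R.from_rotvec(m['rotation']).apply([s[0],s[1],1.])
def plane(m,uv,z):
    o,d=ray(m,uv); return o+d*(z-o[2])/d[2]
def tri(m1,p1,m2,p2):
    o1,d1=ray(m1,p1);o2,d2=ray(m2,p2)
    t=np.linalg.lstsq(np.c_[d1,-d2],o2-o1,rcond=None)[0]
    a,b=o1+t[0]*d1,o2+t[1]*d2
    return (a+b)/2,np.linalg.norm(a-b)
E
python3 - <<'E'
from h import *
M={n:vision.camera_model(n) for n in("top","scene")}
t=cv2.imread("pics/top0.png"); s=cv2.imread("pics/scene0.png")
for a,b in(((198,163.5),(333,155)),((315,218),(197,189.5))): print(tri(M['top'],a,M['scene'],b))
hsv=cv2.cvtColor(t,cv2.COLOR_BGR2HSV)
for n,mask,(x0,y0,x1,y1) in (("blue",cv2.inRange(hsv,(100,120,80),(125,255,255)),(340,150,435,240)),("white",cv2.inRange(hsv,(0,0,110),(180,70,255)),(80,180,165,262)),
   ("pA",cv2.inRange(hsv,(0,0,110),(180,70,255)),(185,150,214,182)),("pB",cv2.inRange(hsv,(0,0,110),(180,70,255)),(300,204,330,232)),
   ("or",cv2.inRange(hsv,(5,150,150),(20,255,255)),(150,150,185,185)),("pu",cv2.inRange(hsv,(125,100,60),(160,255,255)),(265,200,298,232)),("small",cv2.inRange(hsv,(0,0,80),(180,70,255)),(248,174,270,194))):
    k=np.zeros_like(mask);k[y0:y1,x0:x1]=mask[y0:y1,x0:x1]
    c=max(cv2.findContours(k,0,2)[0],key=cv2.contourArea); r=cv2.minAreaRect(c)
    z=20 if n in("blue","white") else 80
    P=np.array([plane(M['top'],p,z)[:2] for p in cv2.boxPoints(r)])
    print(n,r,plane(M['top'],r[0],z)[:2].round(1)); 
    if z==20: e=P[1]-P[0]; print(P.round(0).tolist(),np.linalg.norm(e),np.arctan2(e[1],e[0]))
a=cv2.resize(t[140:190,150:220],None,fx=5,fy=5,interpolation=2);b=cv2.resize(t[195:245,265:335],None,fx=5,fy=5,interpolation=2)
cv2.imwrite("pics/c1.png",np.hstack([a,b]))
E
```

```text
(array([600.30143797, 137.14069822,  84.60515309]), np.float64(2.2841588293240984))
(array([ 477.93115405, -132.43192259,   86.1789638 ]), np.float64(2.2978184306519744))
blue ((387.6685485839844, 196.2696533203125), (57.93880081176758, 58.388519287109375), 12.994616508483887) [ 533.9 -326.4]
[[479.0, -238.0], [621.0, -273.0], [590.0, -417.0], [447.0, -380.0]] 146.85277355307642 -0.24156374847046086
white ((121.81148529052734, 220.0737762451172), (57.94287872314453, 58.12394714355469), 5.19442892074585) [468.3 334.2]
[[402.0, 412.0], [546.0, 404.0], [535.0, 257.0], [392.0, 266.0]] 144.48654025407282 -0.05226841822191386
pA ((197.75001525878906, 164.75), (16.26345443725586, 15.55634880065918), 45.0) [598.9 139.2]
pB ((315.0, 218.0), (16.0, 16.0), 90.0) [ 477.4 -134.3]
or ((165.50001525878906, 168.00001525878906), (16.26345443725586, 16.26345443725586), 45.0) [590.6 214.8]
pu ((281.0, 216.0), (18.0, 18.0), 90.0) [481.3 -55.7]
small ((259.0, 182.0), (10.0, 12.0), 90.0) [559.7  -4.2]
```

View pics/c1.png

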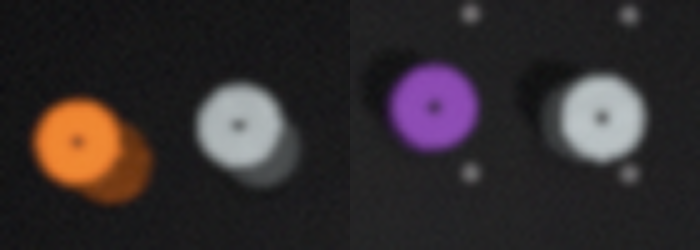

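The crops show cap centres at about (197.3,164.6) for post A and (314.8,218.1) for post B. Each decoy sits about 77 mm away along world y, so the fingers should close along x. I'll turn to yaw 90° and go above B first.

```bash
python3 -m crank '[[0,0,0,-0.113,85],[0,0,0,-0.113,85],[0,0,0,-0.113,85],[0,0,0,-0.113,85],[0,0,0,-0.113,85],[0,0,0,-0.113,85],[0,0,0,-0.113,85],[0,0,0,0,85]]' 60; python3 -m crank '[[0.1,0.056,0,0,85],[0.2,0.112,0,0,85],[0.2,0.112,0,0,85],[0.2,0.112,0,0,85],[0.2,0.112,0,0,85],[0.2,0.112,0,0,85],[0.2,0.112,0,0,85],[0.2,0.112,0,0,85],[0.2,0.112,0,0,85],[0.2,0.112,0,0,85],[0.2,0.112,0,0,85],[0.2,0.112,0,0,85],[0.1,0.056,0,0,85],[0,0,0,0,85],[0,0,0,0,85]]'
python3 - <<'E'
from h import *
s=env.get_state(); m=vision.camera_model("wrist"); im=vision.capture("wrist")[:,:,::-1]
cv2.imwrite("pics/w1.png",im); print(s['tool_pos'],R.from_rotvec(s['ee_rot']).as_matrix().round(3),m)
np.save("w1.npy",m,allow_pickle=True)
E
```

```text
time_s: 1.1
tool_pos: [209.2, -615.2, 303.3]
ee_rot: [-2.224, -2.218, -0.001]
ft_force: [0.5, 0.0, -0.2]
width: 0.996
finger_force: 0.0
time_s: 2.98
tool_pos: [477.8, -135.4, 303.8]
ee_rot: [-2.223, -2.22, 0.001]
ft_force: [0.3, -0.9, 0.2]
width: 0.989
finger_force: 0.0
[ 477.79437574 -135.35251881  303.7910226 ] [[ 0.001  1.    -0.   ]
 [ 1.    -0.001 -0.   ]
 [-0.    -0.    -1.   ]] {'fx': 319.7934013242049, 'fy': 319.7934013242049, 'cx': 252.3584270639663, 'cy': 193.33686499773398, 'k1': -0.0111552815866142, 'origin': array([477.54018732, -58.5913876 , 373.73780366]), 'rotation': array([ 2.84018024e+00, -3.28782393e-03, -9.41358260e-04])}
```

View pics/w1.png

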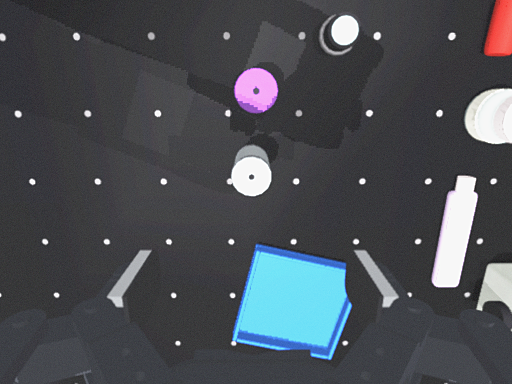

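The wrist view shows post B's cap hole at (251.5,177) and the purple cap at (256,91), with clear space around the post along x.

Run:
```python
from h import *
m=np.load("w1.npy",allow_pickle=True).item(); t=vision.camera_model("top")
for z in(80,86): print(z,plane(m,(251.5,177),z),plane(t,(314.8,218.1),z),plane(t,(197.3,164.6),z))
print(tri(m,(251.5,177),t,(314.8,218.1)))
# pos of tray rim corner (257,244),(345,262) in wrist
for p in((257,244),(345,263)): print(plane(m,p,20))
```

```text
80 [ 476.46059641 -133.7078833    80.        ] [ 477.14193142 -133.86813245   80.        ] [599.20303757 140.24961679  80.        ]
86 [ 476.48264855 -132.17352522   86.        ] [ 477.02550757 -132.93634324   86.        ] [598.27827421 139.36608405  86.        ]
(array([ 476.80075305, -133.7812488 ,   80.03746692]), np.float64(0.6989106555337615))
[ 482.67697517 -233.2340436    20.        ]
[ 592.23671805 -259.60060423   20.        ]
```

```bash
python3 -m crank '[[0.008,-0.005,0.1,0,85],[0,0,0.2,0,85],[0,0,0.2,0,85],[0,0,0.2,0,85],[0,0,0.15,0,85],[0,0,0.1,0,85],[0,0,0.07,0,85],[0,0,0,0,85],[0,0,0,0,85]]' 70; python3 -m crank '[[0,0,0,0,30],[0,0,0,0,30],[0,0,0,0,30],[0,0,0,0,30],[0,0,0,0,30],[0,0,0,0,30],[0,0,0,0,30],[0,0,0,0,30]]' 70
```

```text
time_s: 4.15
tool_pos: [477.7, -134.3, 100.6]
ee_rot: [2.222, 2.22, 0.001]
ft_force: [-0.5, 0.0, 0.2]
width: 0.993
finger_force: 0.0
time_s: 5.15
tool_pos: [477.7, -134.1, 100.8]
ee_rot: [2.221, 2.22, 0.0]
ft_force: [-2.4, 0.6, 5.8]
width: 0.43
finger_force: 70.0
```

```bash
python3 -m crank '[[0,0,-0.03,0,30],[0,0,-0.05,0,30],[0,0,-0.08,0,30],[0,0,-0.08,0,30],[0,0,-0.06,0,30],[0,0,0,0,30],[0,0,0,0,30],[0,0,0,0,30],[0,0,0,0,30]]' 70; python3 -m crank '[[0,0,0,0,30]]'; python3 -m crank '[[0,0,0,0,30]]'
python3 - <<'E'
from h import *
print(env.get_state()['ft_force'])
E
```

```text
time_s: 6.28
tool_pos: [477.0, -133.8, 159.3]
ee_rot: [-2.221, -2.22, 0.001]
ft_force: [0.2, -0.0, -0.6]
width: 0.432
finger_force: 70.0
time_s: 6.4
tool_pos: [477.1, -133.9, 159.5]
ee_rot: [-2.221, -2.22, 0.0]
ft_force: [-0.0, 0.6, -2.1]
width: 0.433
finger_force: 70.0
time_s: 6.52
tool_pos: [477.3, -133.9, 159.8]
ee_rot: [-2.222, -2.221, 0.0]
ft_force: [0.1, -0.4, -1.9]
width: 0.434
finger_force: 70.0
[ 0.11495542 -0.43803528 -1.86982261]
```

Post B weighs about 1.8 N, so it's the hollow one and goes to the white tray. I'll raise it over the purple decoy and cross.

```bash
python3 -m crank '[[0,0,-0.05,0,30],[0,0,-0.1,0,30],[0,0,-0.1,0,30],[0,0,-0.05,0,30],[0.05,0,0,0,30],[0.1,-0.005,0,0,30],[0.2,-0.005,0,0,30],[0.2,-0.005,0,0,30],[0.2,-0.005,0,0,30],[0.2,-0.005,0,0,30],[0.2,-0.005,0,0,30],[0.2,-0.005,0,0,30],[0.2,-0.005,0,0,30],[0.2,-0.005,0,0,30],[0.2,-0.005,0,0,30],[0.2,0,0,0,30],[0.2,0,0,0,30],[0.15,0,0,0,30],[0.05,0,0,0,30],[0,0,0,0,30]]' 70; python3 -m crank '[[0,0,0,0,30],[0,0,0,0,30]]'
python3 - <<'E'
from h import *
s=env.get_state(); print(s['ft_force'],s['tool_pos'])
m=vision.camera_model("wrist"); im=vision.capture("wrist")[:,:,::-1]
cv2.imwrite("pics/w2.png",im); np.save("w2.npy",m,allow_pickle=True)
E
```

```text
time_s: 9.02
tool_pos: [466.9, 376.2, 219.0]
ee_rot: [-2.221, -2.222, 0.003]
ft_force: [-1.1, 0.8, -2.1]
width: 0.434
finger_force: 70.1
time_s: 9.28
tool_pos: [467.6, 375.2, 219.9]
ee_rot: [2.223, 2.22, -0.0]
ft_force: [-0.1, -0.6, -1.7]
width: 0.435
finger_force: 70.1
[-0.11242499 -0.63206152 -1.71047304] [467.64195184 375.20802381 219.85822307]
```

View pics/w2.png

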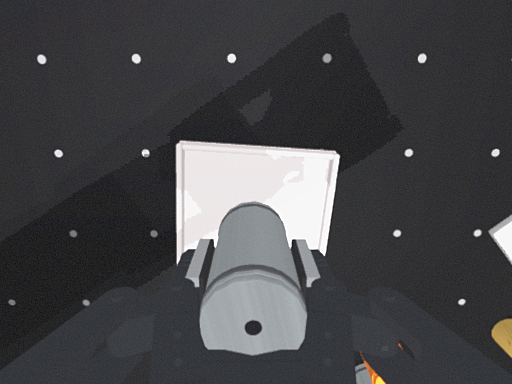

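The white tray's far rim corners are at (179,142) and (338,153), and the post is held upright ahead of centre. Computing the correction.

Run:
```python
from h import *
m=np.load("w2.npy",allow_pickle=True).item()
a,b=plane(m,(179,142),20)[:2],plane(m,(338,153),20)[:2]; e=b-a; L=np.linalg.norm(e); e/=L
print(a,b,L,(a+b)/2+70*np.array([e[1],-e[0]]))
print(plane(m,(253,327),160))
```

```text
[405.47237607 413.52623245] [540.1136469  403.79815571] 134.99224898828388 [467.74853392 338.8441932 ]
[467.38433862 343.04883724 160.        ]
```

```bash
python3 -m crank '[[-0.07,0,0,0,30],[-0.08,0,0,0,30],[-0.04,0,0,0,30],[0,0,0.05,0,30],[0,0,0.1,0,30],[0,0,0.12,0,30],[0,0,0.12,0,30],[0,0,0.08,0,30],[0,0,0.05,0,30],[0,0,0.02,0,30],[0,0,0,0,30],[0,0,0,0,30],[0,0,0,0,30]]' 70; python3 -m crank '[[0,0,0.006,0,30],[0,0,0,0,30],[0,0,0,0,30]]'
```

```text
time_s: 10.95
tool_pos: [467.9, 338.3, 112.8]
ee_rot: [2.222, 2.221, 0.002]
ft_force: [-0.4, -0.2, -1.0]
width: 0.43
finger_force: 70.2
time_s: 11.32
tool_pos: [467.5, 338.1, 110.7]
ee_rot: [-2.222, -2.221, 0.0]
ft_force: [0.4, 0.7, -1.2]
width: 0.436
finger_force: 70.2
```

```bash
python3 -m crank '[[0,0,0.012,0,30],[0,0,0,0,30],[0,0,0,0,30]]'; python3 -m crank '[[0,0,0.006,0,30],[0,0,0,0,30],[0,0,0,0,30]]';  python3 -m crank '[[0,0,0.006,0,30],[0,0,0,0,30],[0,0,0,0,30]]'
```

```text
time_s: 11.7
tool_pos: [467.5, 338.1, 108.2]
ee_rot: [-2.222, -2.221, 0.0]
ft_force: [-0.6, 0.0, -1.4]
width: 0.426
finger_force: 70.2
time_s: 12.08
tool_pos: [467.5, 338.1, 107.1]
ee_rot: [-2.222, -2.221, -0.0]
ft_force: [1.0, -0.1, -2.3]
width: 0.433
finger_force: 70.2
time_s: 12.45
tool_pos: [467.5, 338.1, 105.9]
ee_rot: [-2.222, -2.221, 0.0]
ft_force: [-0.5, -0.0, -2.4]
width: 0.435
finger_force: 70.2
```

```bash
python3 -m crank '[[0,0,0.006,0,30],[0,0,0,0,30],[0,0,0,0,30]]'; python3 -m crank '[[0,0,0.005,0,30],[0,0,0,0,30],[0,0,0,0,30]]'
```

```text
time_s: 12.82
tool_pos: [467.6, 338.2, 105.8]
ee_rot: [-2.222, -2.221, 0.001]
ft_force: [-3.4, -1.9, 5.9]
width: 0.433
finger_force: 70.7
time_s: 13.2
tool_pos: [467.6, 338.3, 105.8]
ee_rot: [-2.222, -2.221, 0.001]
ft_force: [-5.7, -2.3, 11.0]
width: 0.432
finger_force: 71.1
```

```bash
python3 -m crank '[[0,0,-0.005,0,30],[0,0,0,0,50],[0,0,0,0,60],[0,0,0,0,75],[0,0,0,0,85],[0,0,0,0,85],[0,0,0,0,85],[0,0,-0.05,0,85],[0,0,-0.1,0,85],[0,0,-0.15,0,85],[0,0,-0.2,0,85],[0,0,-0.2,0,85],[0,0,-0.1,0,85]]'; python3 -m crank '[[-0.1,0.06,-0.05,0,85],[-0.15,0.1,-0.1,0,85],[-0.2,0.133,0,0,85],[-0.2,0.133,0,0,85],[-0.2,0.133,0,0,85],[-0.1,0.07,0,0,85],[-0.05,0.03,0,0,85],[0,0,0,0,85],[0,0,0,0,85]]'
python3 - <<'E'
from h import *
s=env.get_state(); print(s['ft_force'],s['tool_pos'])
m=vision.camera_model("wrist"); im=vision.capture("wrist")[:,:,::-1]
cv2.imwrite("pics/w3.png",im); np.save("w3.npy",m,allow_pickle=True)
t=vision.capture("top")[:,:,::-1]; cv2.imwrite("pics/t3.png",t)
E
```

```text
time_s: 14.82
tool_pos: [468.4, 338.6, 269.4]
ee_rot: [2.221, 2.22, 0.009]
ft_force: [-0.2, -0.6, 0.2]
width: 0.993
finger_force: 0.0
time_s: 15.95
tool_pos: [598.7, 139.1, 294.6]
ee_rot: [-2.22, -2.222, 0.0]
ft_force: [-0.2, -0.7, 0.4]
width: 0.996
finger_force: 0.0
[-0.20941476 -0.66606214  0.38286825] [598.66494132 139.07774944 294.64386725]
```

View pics/w3.png

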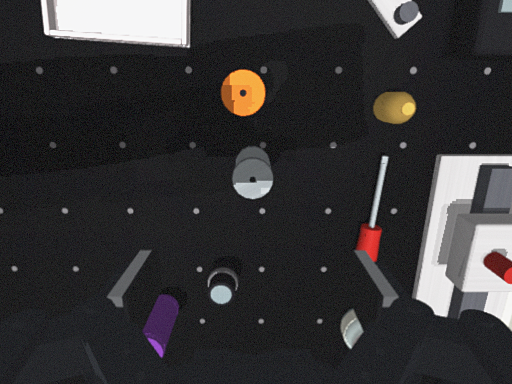

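View pics/t3.png

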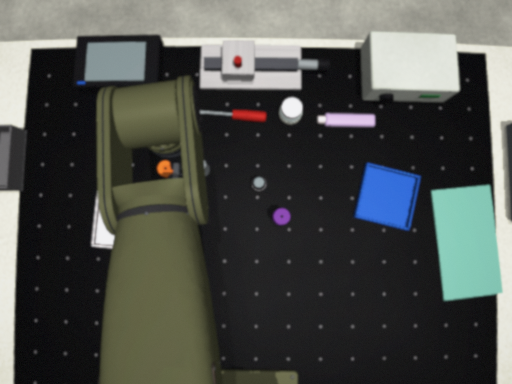

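The wrist view has post A's cap hole at (252.5,180) with the orange decoy above it at (243,92). The top view shows the purple decoy still standing at (281,216), and the arm hides the white tray.

Run:
```python
from h import *
m=np.load("w3.npy",allow_pickle=True).item()
print(plane(m,(252.5,180),80), plane(m,(243,92),80))
```

```text
[598.25095343 140.33154567  80.        ] [590.21008604 217.61583997  80.        ]
```

```bash
python3 -m crank '[[0.006,-0.002,0.1,0,85],[0,0,0.2,0,85],[0,0,0.2,0,85],[0,0,0.2,0,85],[0,0,0.12,0,85],[0,0,0.1,0,85],[0,0,0.05,0,85],[0,0,0,0,85],[0,0,0,0,85]]' 80; python3 -m crank '[[0,0,0,0,30],[0,0,0,0,30],[0,0,0,0,30],[0,0,0,0,30],[0,0,0,0,30],[0,0,0,0,30],[0,0,0,0,30],[0,0,0,0,30]]' 80; python3 -m crank '[[0,0,-0.03,0,30],[0,0,-0.05,0,30],[0,0,-0.08,0,30],[0,0,-0.08,0,30],[0,0,-0.06,0,30],[0,0,0,0,30],[0,0,0,0,30],[0,0,0,0,30],[0,0,0,0,30]]'
```

```text
time_s: 17.18
tool_pos: [599.6, 139.4, 102.0]
ee_rot: [2.221, 2.22, 0.003]
ft_force: [-0.1, -0.2, 1.2]
width: 1.0
finger_force: 0.0
time_s: 18.18
tool_pos: [598.9, 139.3, 101.6]
ee_rot: [-2.222, -2.221, 0.0]
ft_force: [-3.5, -0.4, 5.0]
width: 0.435
finger_force: 79.8
time_s: 19.3
tool_pos: [598.5, 139.2, 160.0]
ee_rot: [-2.221, -2.22, 0.002]
ft_force: [-0.2, 0.3, -5.3]
width: 0.438
finger_force: 80.6
```

Post A pulls about 5.3 N, so it's the solid one. Taking it to the blue tray.

```bash
python3 -m crank '[[0,0,-0.05,0,30],[0,0,-0.1,0,30],[0,0,-0.1,0,30],[0,0,-0.05,0,30],[-0.05,-0.007,0,0,30],[-0.1,-0.014,0,0,30],[-0.2,-0.028,0,0,30],[-0.2,-0.028,0,0,30],[-0.2,-0.028,0,0,30],[-0.2,-0.028,0,0,30],[-0.2,-0.028,0,0,30],[-0.2,-0.028,0,0,30],[-0.2,-0.028,0,0,30],[-0.2,-0.028,0,0,30],[-0.2,-0.028,0,0,30],[-0.2,-0.028,0,0,30],[-0.13,-0.014,0,0,30],[-0.055,-0.007,0,0,30],[0,0,0,0,30],[0,0,0,0,30]]' 80
python3 - <<'E'
from h import *
s=env.get_state(); print(s['ft_force'],s['tool_pos'])
m=vision.camera_model("wrist"); im=vision.capture("wrist")[:,:,::-1]
np.save("w4.npy",m,allow_pickle=True)
t=vision.capture("top")[:,:,::-1]
cv2.imwrite("pics/w4.png",np.hstack([cv2.resize(im,(400,300)),cv2.resize(t,(400,300))]))
E
```

```text
time_s: 21.8
tool_pos: [534.4, -326.7, 220.5]
ee_rot: [-2.22, -2.221, -0.001]
ft_force: [-0.2, 0.3, -6.9]
width: 0.436
finger_force: 81.1
[-0.15401805  0.32375738 -6.90787361] [ 534.35230013 -326.65563758  220.50678972]
```

View pics/w4.png

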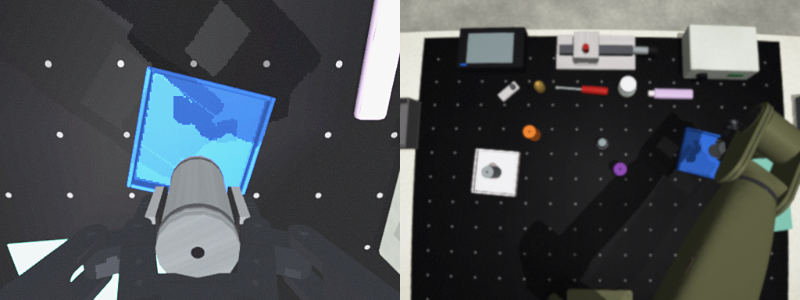

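The hollow post stands upright in the white tray. The blue tray's far corners are at (148,68) and (274,98) in the reduced wrist view, which is scaled by 1.28.

```bash
python3 - <<'E'
from h import *
m=np.load("w4.npy",allow_pickle=True).item()
a,b=plane(m,(148*1.28,68*1.28),20)[:2],plane(m,(274*1.28,98*1.28),20)[:2]; e=b-a; L=np.linalg.norm(e); e/=L
print(a,b,L,(a+b)/2+70*np.array([e[1],-e[0]]))
E
python3 -m crank '[[0,0,0.05,0,30],[0,0,0.1,0,30],[0,0,0.12,0,30],[0,0,0.12,0,30],[0,0,0.08,0,30],[0,0,0.05,0,30],[0,0,0.02,0,30],[0,0,0,0,30],[0,0,0,0,30],[0,0,0,0,30]]'
```

```text
[ 483.29100897 -244.19541913] [ 615.70124521 -274.62010478] 135.86070866160446 [ 533.82030723 -327.62996268]
time_s: 23.15
tool_pos: [534.6, -328.0, 113.6]
ee_rot: [2.221, 2.22, 0.0]
ft_force: [0.9, 0.3, -5.3]
width: 0.433
finger_force: 81.1
```

```bash
python3 -m crank '[[0,0,0.012,0,30],[0,0,0.013,0,30],[0,0,0,0,30],[0,0,0,0,30]]'; python3 -m crank '[[0,0,0.006,0,30],[0,0,0,0,30],[0,0,0,0,30]]'; python3 -m crank '[[0,0,0.006,0,30],[0,0,0,0,30],[0,0,0,0,30]]'
```

```text
time_s: 23.65
tool_pos: [534.1, -327.7, 107.6]
ee_rot: [-2.222, -2.221, 0.0]
ft_force: [1.1, -0.3, -5.7]
width: 0.437
finger_force: 81.1
time_s: 24.02
tool_pos: [534.3, -327.9, 106.7]
ee_rot: [2.222, 2.22, 0.0]
ft_force: [0.9, 0.2, -4.7]
width: 0.433
finger_force: 81.2
time_s: 24.4
tool_pos: [534.4, -328.0, 106.6]
ee_rot: [2.222, 2.221, -0.0]
ft_force: [-4.4, 3.4, 5.2]
width: 0.433
finger_force: 82.0
```

Contact: the force went from −5 to +5 N. Release, raise the arm, and check.

```bash
python3 -m crank '[[0,0,0,0,45],[0,0,0,0,55],[0,0,0,0,70],[0,0,0,0,85],[0,0,0,0,85],[0,0,0,0,85],[0,0,-0.05,0,85],[0,0,-0.1,0,85],[0,0,-0.15,0,85],[0,0,-0.2,0,85],[0,0,-0.2,0,85],[0,0,-0.1,0,85],[0,-0.1,0,0,85],[0,-0.2,0,0,85],[0,-0.2,0,0,85],[0,-0.1,0,0,85],[0,0,0,0,85],[0,0,0,0,85]]'
python3 - <<'E'
from h import *
im=vision.capture("scene")[:,:,::-1]; t=vision.capture("top")[:,:,::-1]
cv2.imwrite("pics/end.png",np.hstack([cv2.resize(im,(400,300)),cv2.resize(t,(400,300))]))
E
```

```text
time_s: 26.65
tool_pos: [414.9, -327.8, 265.6]
ee_rot: [2.221, 2.22, 0.001]
ft_force: [0.4, -0.3, 0.8]
width: 0.995
finger_force: 0.0
```

View pics/end.png

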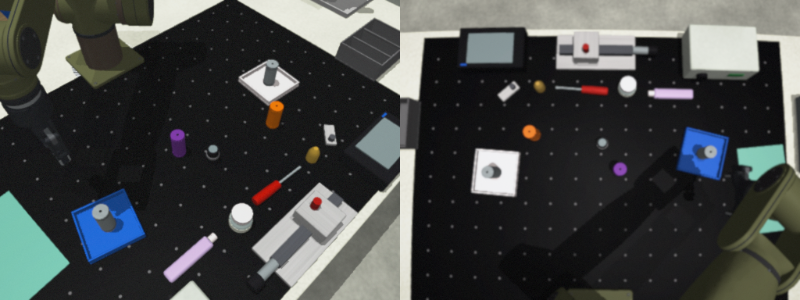

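Both posts stand upright in their trays, at (100,215) and (270,72) in the scene half. The decoys are untouched and the gripper is clear.

```bash
python3 -c "
from plant import env
print(env.sign_off())"
```

```text
the job is handed in; nothing more can be done
None
```

The solid post (5–7 N when lifted) stands upright in the blue tray and the hollow one (about 1.8 N) upright in the white tray; the decoys are untouched, and the job was handed in at about 27 s.

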